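# Put the sockets back on the rail in order of size

### The arm

A 6-joint arm with a two-finger parallel gripper is mounted at the origin on the work surface. World frame = base frame: x ahead of the robot, y to its left, z up, the work surface at z = 0. Lengths are in mm, angles in rad, forces in N, time in s.
With the tool pointing down it reaches from about 275 to 1000 mm from the base axis. Payload 8.4 kg.
Tool frame: the origin (TCP) lies at the very end of the fingers, on their centre line; the grasp point (between the pads) lies 19 mm behind it; z points along the fingers, y is the line along which they close (so a half turn about z gives the same grasp; the last joint's range is limited). The gripper opens to 85 mm and grips with 20 to 120 N. Pads are 22 mm wide; open, the fingers measure 114 mm over their backs; the gripper's body (76 mm by 85 mm) begins 54 mm behind the grasp point. The pads swing forward as they close: fully open they stand 13 mm farther back than shut.
Start: joints at [1.336, 0.353, 1.633, -0, 1.155, -0.002], TCP at [144.188, 608.143, 231.281] pointing down, gripper open.
Joint ranges: [-2.63, 2.63], [-0.92, 2.1], [0.06, 2.66], [-1.3, 4.44], [0, 2.69], [-3.02, 3.02]. Speed limits (rad/s): [2.22, 2.22, 2.79, 3.14, 3.14, 3.14].

### API

Orientations are given as [roll, pitch, yaw] about the fixed x, y, z axes, in that order (R = Rz(yaw) Ry(pitch) Rx(roll)).
In Python, from rig import sensors, grab_frame, camera_params, order gives the robot as it stands. The module is installed in compiled form; this text tells all that it offers.
- The arm moves only by the tool move_arm, never from a script. Its argument "motion" is a list of rows, each a list of 7 numbers: the turn, a rotation vector about the tool's x, y, z in a scale on which 1.0 is 180 degrees, then the shift along the tool's x, y, z in shares of 0.5 m (1.0 is 0.5 m), then the finger opening in m, from 0 to 0.0854. A call has 1 to 8 rows; each row is the pose to reach, as a shift and turn from the pose commanded when the call began, along the tool's axes at that moment; what a row does not reach only later rows make up. A row lasts 1/8 s, in which the tool goes at most 62.5 mm and 10.7 degrees, less where a joint would pass 70% of its speed; a pose out of reach is approached as far as the arm can. Shift and turn numbers lie between -1 and 1, and a call with a number outside is refused. A call with a gripper value outside its range is refused whole. The fingers move at their own pace and stop on an object; "grip_force" is the grip in N (left out, the last holds). Time passes only in rows, so rows that repeat a pose let the fingers close. It gives the time, the measured TCP pose, the force, the opening and the grip force at its end, in the units of the state.
- sensors.sense(): the state, without advancing time (a new reading comes with each control period).
- grab_frame(name): name is "side" or "top" or "wrist"; returns (picture, depth): 400x640x3 uint8, red, green, blue; 400x640 float32, mm along the optical axis (not along the pixel's ray), 0 where there is no reading.
- camera_params(name): a dict with "camera_matrix" (3x3 intrinsics, pixels), "k1" (the pictures are not rectified: a ray, as slopes to the right and down, at radius r is drawn at 1 + k1 r^2 times it, then the intrinsics apply), "world_from_camera" (4x4, takes a point from camera to world coordinates). Camera axes: x right, y down, z forward; pixel columns grow to the right and rows downward; lengths in mm; the calibration is good to about 2 mm. A picture is of the moment at which its call begins: read the wrist's pose just before it. camera_params takes no time and is no camera call; for the wrist camera it gives the pose at the moment of the call.
- order.sign_off(): hands the job in; it is judged then, once.
The state is a dict: "clock": time; "qpos": joint angles; "qvel": joint speeds; "joint_efforts": joint torques, N m; "eef_pos": TCP position; "tcp_rot": TCP orientation; "contact_force": force on the tool from outside, world axes, zero at the start; "wrist_torque": the same for the moment, N m; "opening": opening from 0.0 (shut) to 1.0 (fully open); "grasp_force": force on a finger pad.
Only numpy, scipy, OpenCV 4.12 (cv2) and the standard library are available. Lean on these libraries where they do the work, as an engineer would, in place of code of your own. Each camera call takes 0.05 s, during which the arm holds its last target. There are 200 camera calls.

### The job

Put the four loose wrench sockets back on the socket rail, each standing upright and centred on its own empty pad between the two sockets already there, so that the whole row runs in order of diameter from the narrowest socket at one end to the widest at the other. Go by diameter, not by height (two are the long pattern), and leave the two end sockets where they stand.

Things in the scene. Friction and masses are not known exactly. Their poses are not given: they have to be found in the camera images.
- socket_17: loose steel wrench socket, long pattern, the narrowest of the four loose ones: a plain upright cylinder 24 mm in diameter and 64 mm tall, hexagon mouth (17 mm across flats) upwards; stands on the bench, clear on its near and far side. Take it by the outside (the mouth does not admit a finger). Origin: centre of its underside; z up along its axis. 140 g
- socket_22: loose steel wrench socket, short pattern, second narrowest of the four: a plain upright cylinder 31 mm in diameter and 42 mm tall, hexagon mouth (22 mm across flats) upwards; stands on the bench, clear on its near and far side. Take it by the outside (the mouth does not admit a finger). Origin: centre of its underside; z up along its axis. 130 g
- socket_27: loose steel wrench socket, long pattern, second widest of the four: a plain upright cylinder 38 mm in diameter and 64 mm tall, hexagon mouth (27 mm across flats) upwards; stands on the bench, clear on its near and far side. Take it by the outside (the mouth does not admit a finger). Origin: centre of its underside; z up along its axis. 300 g
- socket_32: loose steel wrench socket, short pattern, the widest of the four loose ones: a plain upright cylinder 45 mm in diameter and 48 mm tall, hexagon mouth (32 mm across flats) upwards; stands on the bench, clear on its near and far side. Take it by the outside (the mouth does not admit a finger). Origin: centre of its underside; z up along its axis. 290 g
- end_small: steel socket already standing (loose, by its weight) on the pad at one end of the rail, 18 mm in diameter, 38 mm tall, the narrowest of all six. Which end of the rail it stands at varies. Origin: centre of its underside, 16 mm above the bench
- end_large: steel socket already standing (loose, by its weight) on the pad at the other end of the rail, 52 mm in diameter, 52 mm tall, the widest of all six. Origin: centre of its underside, 16 mm above the bench
- pad_a: empty pad fixed on the aluminium rail (60 mm wide, 446 mm long, 12 mm high): flat round black rubber, 54 mm across, 4 mm thick, top 16 mm above the bench; pads a, b, c, d follow one another, centres 62 to 86 mm apart; a is 68 to 80 mm from an end socket. Origin: centre of its top face, where a socket stands; y along the rail from pad_a to pad_d, z up
- pad_b: empty pad fixed on the aluminium rail (60 mm wide, 446 mm long, 12 mm high): flat round black rubber, 54 mm across, 4 mm thick, top 16 mm above the bench; between pad_a and pad_c. Origin: centre of its top face, where a socket stands; y along the rail from pad_a to pad_d, z up
- pad_c: empty pad fixed on the aluminium rail (60 mm wide, 446 mm long, 12 mm high): flat round black rubber, 54 mm across, 4 mm thick, top 16 mm above the bench; between pad_b and pad_d. Origin: centre of its top face, where a socket stands; y along the rail from pad_a to pad_d, z up
- pad_d: empty pad fixed on the aluminium rail (60 mm wide, 446 mm long, 12 mm high): flat round black rubber, 54 mm across, 4 mm thick, top 16 mm above the bench; 68 to 80 mm from the other end socket. Origin: centre of its top face, where a socket stands; y along the rail from pad_a to pad_d, z up
Things that resemble listed ones, but are neither listed nor needed, are in the scene too. Leave any brown or red look-alike of the socket_17 alone.

How it is judged:
By the outcome, as a careful person would: the job done as asked, in the order asked, and still so for the second after the job is handed in, with the robot touching nothing.
It also fails if it takes over 99 s, if anything falls off the work surface, if the arm or the gripper's body presses on something with over 40 N, if the wrist force passes 120 N, or if a joint passes its speed limit or range.

## Working session

There is one attempt and no reset: what is moved stays moved. The work goes in short steps, Python scripts to look and compute and a tool call to move; the robot and the scene stay as the last step left them, time stands still between calls to the robot, and variables do not carry over. Pictures are saved under pics/ and viewed, at most 14 in all, crops included, and the job is handed in when it is done.

Besides the shell and the picture viewer there is one more tool, called after "Emit:" by a JSON object that holds its "name" and its "arguments". move_arm: Moves the arm, as the interface text tells. Its arguments: {"type":"object","properties":{"motion":{"type":"array","items":{"type":"array","items":{"type":"number"}}},"grip_force":{"type":"number"}},"required":["motion"]}

```bash
mkdir -p pics; cat > h.py <<'E'
import numpy as np, cv2
from rig import sensors, grab_frame, camera_params, order
def cloud(d,p):
    K=p["camera_matrix"];K=np.array(K,float);T=np.array(p["world_from_camera"],float)
    h,w=d.shape;u,v=np.meshgrid(np.arange(w),np.arange(h))
    xd=(u-K[0,2])/K[0,0];yd=(v-K[1,2])/K[1,1]
    x,y=xd.copy(),yd.copy()
    for _ in range(20):
        s=1+p["k1"]*(x*x+y*y);x,y=xd/s,yd/s
    P=np.stack([x*d,y*d,d],-1)@T[:3,:3].T+T[:3,3]
    P[d<=0]=np.nan
    return P
E
python3 - <<'E'
from h import *
s=sensors.sense();print(s)
for n in("top","side"):
    im,d=grab_frame(n);p=camera_params(n);print(n,p)
    cv2.imwrite(f"pics/{n}0.png",im[...,::-1]);np.savez(f"{n}0.npz",im=im,d=d,P=cloud(d,p))
E
```

```text
{'clock': 0.0, 'qpos': array([ 1.33556382e+00,  3.53648134e-01,  1.63412994e+00,  3.68317420e-05,
        1.15520133e+00, -2.41202605e-03]), 'qvel': array([ 1.45983950e-03, -6.54869437e-04, -1.38828693e-03, -1.09810306e-03,
        4.63596306e-04, -1.96057342e-05]), 'joint_efforts': array([-5.13411269e-04, -6.05244684e+01, -3.42069697e+01, -7.66522317e-05,
        9.20607214e-03, -2.70079681e-05]), 'eef_pos': array([144.08733451, 607.67707028, 230.56348634]), 'tcp_rot': array([-3.14020599e+00, -3.70206124e-05,  2.90875726e+00]), 'contact_force': array([0.1668846 , 0.24145993, 0.83261995]), 'wrist_torque': array([-0.01210092,  0.01448059, -0.00988411]), 'grasp_force': 0.0, 'opening': 0.9989621205379529}
top {'camera_matrix': array([[389.15848741,   0.        , 311.39988578],
       [  0.        , 389.15848741, 205.57009565],
       [  0.        ,   0.        ,   1.        ]]), 'k1': 0.026559177085456163, 'world_from_camera': array([[-3.72420161e-02, -9.71903018e-01,  2.32416773e-01,
         3.19471696e+02],
       [-9.99299494e-01,  3.53637073e-02, -1.22445297e-02,
         4.07820265e+01],
       [ 3.68137660e-03, -2.32709975e-01, -9.72539210e-01,
         1.03600974e+03],
       [ 0.00000000e+00,  0.00000000e+00,  0.00000000e+00,
         1.00000000e+00]])}
side {'camera_matrix': array([[375.9520302 ,   0.        , 319.4678545 ],
       [  0.        , 375.9520302 , 197.53213059],
       [  0.        ,   0.        ,   1.        ]]), 'k1': -0.009272778405383604, 'world_from_camera': array([[-8.36783935e-01, -3.54044547e-01,  4.17666259e-01,
         2.05396181e+02],
       [-5.47397456e-01,  5.57932129e-01, -6.23752968e-01,
         5.18468160e+02],
       [-1.21930878e-02, -7.50575911e-01, -6.60671727e-01,
         5.56115662e+02],
       [ 0.00000000e+00,  0.00000000e+00,  0.00000000e+00,
         1.00000000e+00]])}
```

View pics/top0.png

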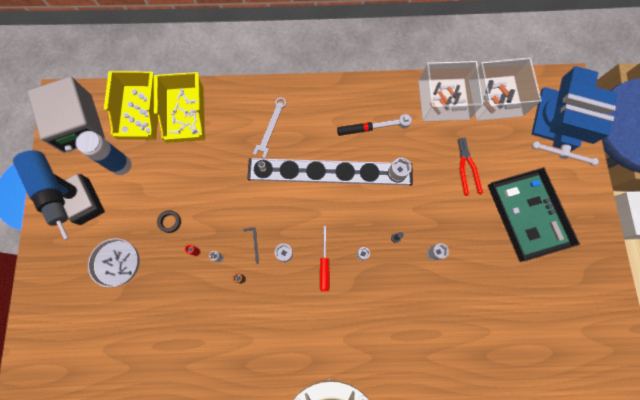

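View pics/side0.png

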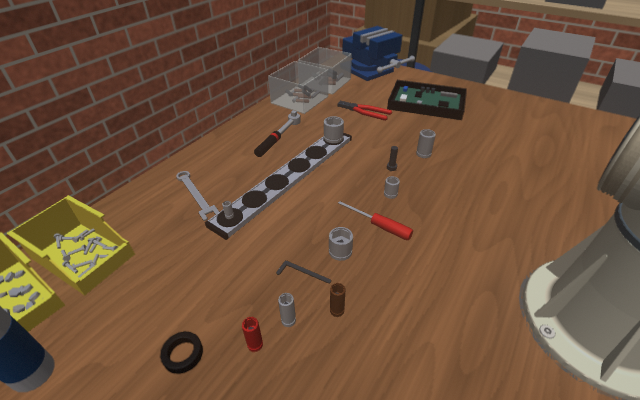

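The top view shows the rail with end_small on the left (263,168) and end_large on the right (400,168). The empty pads are at about (289,170), (316,171), (345,171) and (369,172). The loose sockets are 17 (214,256), 32 (284,253), 22 (364,253) and 27 (439,251). The red and brown look-alikes are at (191,250) and (238,278), and there is a dark object at (397,237).

```bash
cat > m.py <<'E'
from h import *
def top_pts(P,c,zlo,zhi,R=45):
    m=(np.hypot(P[...,0]-c[0],P[...,1]-c[1])<R)&(P[...,2]>zlo)&(P[...,2]<zhi)
    return P[m]
E
python3 - <<'E'
from m import *
for n,px in (("top",dict(s17=(214,256),s32=(284,253),s22=(364,253),s27=(439,251),eS=(263,167),eL=(400,168))),):
    z=np.load(n+"0.npz");P=z["P"];S=np.load("side0.npz")["P"]
    H=dict(s17=64,s32=48,s22=42,s27=64,eS=54,eL=68)
    for k,(u,v) in px.items():
        c=np.nanmedian(P[v-4:v+5,u-4:u+5].reshape(-1,3),0)
        for nm,Q in(("top",P),("side",S)):
            q=top_pts(Q,c,H[k]-8,H[k]+8)
            if len(q)>5:
                (a,b),(w,h),_=cv2.minAreaRect(q[:,:2].astype(np.float32)); print(k,nm,len(q),np.round([a,b,w,h,np.median(q[:,2])],1))
    im=z["im"].astype(int);print("bench z",np.nanmedian(P[300:320,200:220,2]))
    g=im.max(-1)
    pm=((g<60)&(np.abs(P[...,2]-16)<8)).astype(np.uint8);pm[:150]=0;pm[195:]=0;pm[:,:245]=0;pm[:,415:]=0
    nn,l,st,ce=cv2.connectedComponentsWithStats(pm)
    for i in range(1,nn):
        if st[i,4]>60:
            q=P[l==i];print(st[i],ce[i].round(1),q.mean(0).round(1), np.ptp(q,0).round(0))
E
```

```text
s17 top 40 [434.5 275.5  22.2  21.6  63.3]
s17 side 117 [433.2 275.9  22.9  22.2  60.9]
s32 top 112 [438.8 104.9  41.1  43.8  47.3]
s32 side 223 [437.3 104.6  42.6  44.5  45.3]
s22 top 59 [ 429.3 -100.1   28.    28.3   40.8]
s22 side 92 [ 428.  -100.4   28.6   30.    38.8]
s27 top 97 [ 426.4 -289.3   36.3   35.5   61.9]
s27 side 100 [ 424.1 -290.7   37.2   34.2   60.7]
eS top 21 [672.5 157.8  15.7  15.6  52.2]
eS side 54 [672.3 157.4  17.4  18.1  50. ]
eL top 141 [ 647.8 -209.9   50.1   49.6   66.5]
eL side 136 [ 646.7 -211.6   48.4   51.2   64.7]
bench z 0.7383415528397563
[255 161  17  16 130] [263.4 170.3] [667.6 156.1  16.6] [44. 44. 12.]
[280 162  18  16 226] [288.8 169.5] [667.4  86.2  16.4] [46. 47. 10.]
[307 163  18  16 225] [315.4 170.4] [662.4  13.2  16.1] [45. 47. 12.]
[336 164  18  16 224] [344.6 171.4] [656.7 -66.9  16.1] [46. 47.  9.]
[360 164  19  17 230] [369.2 171.9] [ 652.7 -134.6   16. ] [47. 50. 11.]
```

```bash
cat > go.py <<'E'
import sys
from h import *
from scipy.spatial.transform import Rotation as R
# usage: go.py x y z [x y z ...] : rows from sensed pose (successive waypoints), yaw 1.504
s=sensors.sense();r=R.from_euler("xyz",s["tcp_rot"]);p=s["eef_pos"]
G=R.from_euler("xyz",[np.pi,0,1.504])
print("t",s["clock"],"p",p.round(1),"rpy",s["tcp_rot"].round(3),"open mm",(s["opening"]*85.4).round(1),"q",s["qpos"].round(2))
a=np.array(sys.argv[1:],float).reshape(-1,3)
for t in a: print((r.inv()*G).as_rotvec().round(3),(r.inv().apply(t-p)/1000).round(4))
E
python3 go.py 433.8 275.7 180
```

```text
Traceback (most recent call last):
  File "go.py", line 7, in <module>
    print("t",s["clock"],"p",p.round(1),"rpy",s["tcp_rot"].round(3),"open mm",(s["opening"]*85.4).round(1),"q",s["qpos"].round(2))
                                                                              ^^^^^^^^^^^^^^^^^^^^^^^^^
AttributeError: 'float' object has no attribute 'round'
```

```bash
sed -i 's/(s\["opening"\]\*85.4).round(1)/round(s["opening"]*85.4,1)/' go.py
python3 go.py 433.8 275.7 180
```

```text
t 0.1 p [144.1 607.7 230.7] rpy [-3.14  -0.     2.909] open mm 85.2 q [ 1.34  0.35  1.63  0.    1.16 -0.  ]
[-1.000e-03  1.000e-03  1.405e+00] [-0.3585 -0.2562  0.051 ]
```

The manual's scale: shifts go in shares of 0.5 m and turns go in shares of 180 degrees. Converting my numbers, -0.3585 m / 0.5 = -0.717, -0.2562 m / 0.5 = -0.5124, 1.405 rad / 3.1416 = 0.4472.

Emit:
{"name": "move_arm", "arguments": {"motion": [[0, 0, 0.4472, -0.717, -0.5124, 0.102, 0.085], [0, 0, 0.4472, -0.717, -0.5124, 0.102, 0.085], [0, 0, 0.4472, -0.717, -0.5124, 0.102, 0.085], [0, 0, 0.4472, -0.717, -0.5124, 0.102, 0.085], [0, 0, 0.4472, -0.717, -0.5124, 0.102, 0.085], [0, 0, 0.4472, -0.717, -0.5124, 0.102, 0.085], [0, 0, 0.4472, -0.717, -0.5124, 0.102, 0.085], [0, 0, 0.4472, -0.717, -0.5124, 0.102, 0.085]], "grip_force": 60}}

```text
clock: 1.1
eef_pos: [435.7, 272.9, 179.6]
tcp_rot: [-3.141, 0.001, 1.495]
contact_force: [-0.5, 0.6, 0.1]
opening: 0.997
grasp_force: 0.0
```

```bash
python3 go.py 433.8 275.7 21
```

```text
t 1.1 p [435.7 272.9 179.6] rpy [-3.141e+00  1.000e-03  1.495e+00] open mm 85.1 q [ 0.56  0.24  1.92 -0.    0.98  0.63]
[-0.     0.001 -0.009] [ 0.0028 -0.002   0.1586]
```

```bash
python3 - <<'E'
from h import *
for i in range(4):
    p=camera_params("wrist");im,d=grab_frame("wrist");print(sensors.sense()["eef_pos"].round(1),sensors.sense()["tcp_rot"].round(3))
p=camera_params("wrist");im,d=grab_frame("wrist")
cv2.imwrite("pics/w1.png",im[...,::-1]);P=cloud(d,p)
from m import top_pts
q=top_pts(P,(434,275.6),55,72,30);print(len(q), [np.round(x,1) for x in cv2.minAreaRect(q[:,:2].astype(np.float32))],np.median(q[:,2]))
E
python3 go.py 433.8 275.7 21
```

```text
[435.2 273.7 179.7] [-3.141e+00  1.000e-03  1.493e+00]
[434.5 274.9 179.9] [-3.141e+00  1.000e-03  1.500e+00]
[434.  275.7 180. ] [-3.141  0.     1.504]
[433.6 276.2 180.1] [-3.141  0.     1.506]
328 [array([432.1, 274.5]), array([23., 23.]), np.float64(26.0)] 62.93798789392781
t 1.35 p [433.5 276.6 180.2] rpy [-3.141  0.     1.506] open mm 85.0 q [0.56 0.24 1.92 0.   0.98 0.63]
[-0.     0.     0.002] [-0.0009  0.0004  0.1592]
```

View pics/w1.png

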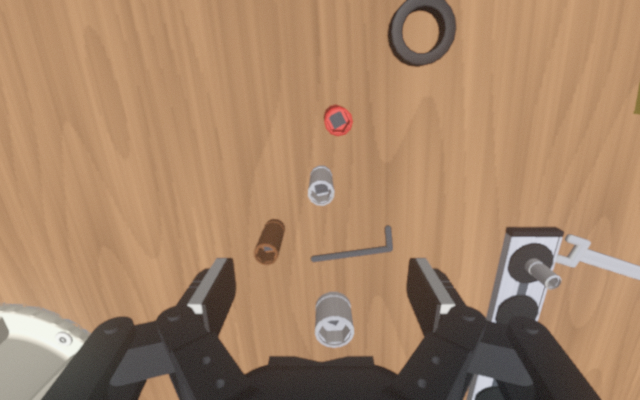

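Wrist view: socket_17 at (321,190), upright, and clear on both closing sides. Red is at (338,120) and brown at (270,240). The position agrees with the other cameras within 2 mm.

Emit:
{"name": "move_arm", "arguments": {"motion": [[0, 0, 0, -0.0012, -0.0012, 0.1, 0.085], [0, 0, 0, -0.0012, -0.0012, 0.2, 0.085], [0, 0, 0, -0.0012, -0.0012, 0.27, 0.085], [0, 0, 0, -0.0012, -0.0012, 0.304, 0.085], [0, 0, 0, -0.0012, -0.0012, 0.318, 0.06], [0, 0, 0, -0.0012, -0.0012, 0.318, 0.03], [0, 0, 0, -0.0012, -0.0012, 0.318, 0.01], [0, 0, 0, -0.0012, -0.0012, 0.318, 0.01]], "grip_force": 60}}

```text
clock: 2.35
eef_pos: [434.1, 276.0, 22.5]
tcp_rot: [3.14, -0.001, 1.504]
contact_force: [-0.5, 0.7, 4.2]
opening: 0.269
grasp_force: 58.4
```

Emit:
{"name": "move_arm", "arguments": {"motion": [[0, 0, 0, 0, 0, 0, 0.01], [0, 0, 0, 0, 0, 0, 0.01], [0, 0, 0, 0, 0, 0, 0.01]]}}

```text
clock: 2.72
eef_pos: [434.0, 276.1, 22.5]
tcp_rot: [3.14, -0.001, 1.504]
contact_force: [-1.7, 0.3, 5.2]
opening: 0.266
grasp_force: 58.4
```

Scaled: 0.2462 m / 0.5 = 0.4924, 0.215 m / 0.5 = 0.43.

Emit:
{"name": "move_arm", "arguments": {"motion": [[0, 0, 0, 0, 0, -0.1, 0.01], [0, 0, 0, 0, 0, -0.2, 0.01], [0, 0, 0, -0.03, 0.04, -0.24, 0.01], [0, 0, 0, -0.1, 0.14, -0.24, 0.01], [0, 0, 0, -0.17, 0.24, -0.24, 0.01], [0, 0, 0, -0.24, 0.34, -0.24, 0.01], [0, 0, 0, -0.3, 0.43, -0.24, 0.01], [0, 0, 0, -0.346, 0.4924, -0.24, 0.01]]}}

```text
clock: 3.72
eef_pos: [669.2, 84.6, 142.0]
tcp_rot: [3.14, -0.0, 1.503]
contact_force: [0.0, 0.4, -0.8]
opening: 0.269
grasp_force: 59.1
```

Emit:
{"name": "move_arm", "arguments": {"motion": [[0, 0, 0, 0, 0, 0, 0.01], [0, 0, 0, 0, 0, 0, 0.01], [0, 0, 0, 0, 0, 0, 0.01], [0, 0, 0, 0, 0, 0, 0.01]]}}

```text
clock: 4.22
eef_pos: [666.7, 87.3, 141.6]
tcp_rot: [-3.142, -0.0, 1.505]
contact_force: [-0.6, -0.2, -1.1]
opening: 0.265
grasp_force: 59.2
```

```bash
python3 - <<'E'
from h import *
p=camera_params("wrist");im,d=grab_frame("wrist");cv2.imwrite("pics/w2.png",im[...,::-1]);P=cloud(d,p);np.savez("w2.npz",im=im,d=d,P=P)
print(sensors.sense())
E
```

```text
{'clock': 4.275, 'qpos': array([1.27750410e-01, 5.13229389e-01, 1.59843638e+00, 6.28284773e-05,
       1.02984732e+00, 1.93765431e-01]), 'qvel': array([-0.0041372 ,  0.00338756, -0.00417416, -0.00079642,  0.00160728,
        0.00037104]), 'joint_efforts': array([-5.55484160e-02, -6.95971799e+01, -3.18797028e+01, -2.20878908e-03,
        7.84107222e-03,  2.72446210e-03]), 'eef_pos': array([666.90984193,  87.19546598, 141.55222982]), 'tcp_rot': array([ 3.14152494e+00, -6.81745975e-05,  1.50474896e+00]), 'contact_force': array([-0.67780406, -0.10738691, -1.56082863]), 'wrist_torque': array([0.01799203, 0.03071735, 0.01282466]), 'grasp_force': 59.196306467056274, 'opening': 0.26280023269712033}
```

View pics/w2.png

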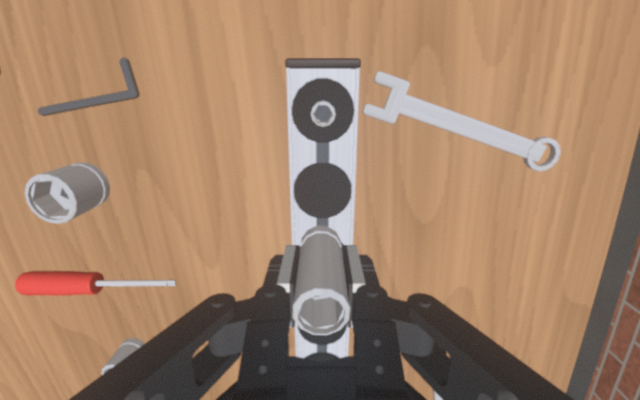

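Socket_17 is held upright (rim at 322,311). Pad 1 is visible at (323,190), and end_small stands at (323,112). Next I'll measure the pad and the held socket in this frame.

```bash
python3 - <<'E'
from h import *
z=np.load("w2.npz");P=z["P"];g=z["im"].max(-1)
for (u,v,zz) in((323,112,16),(323,190,16)):
    m=((g<75)&(np.abs(P[...,2]-zz)<6));m[:v-34]=0;m[v+34:]=0;m[:,:u-36]=0;m[:,u+36:]=0
    q=P[m];r=np.hypot(*(q[:,:2]-q[:,:2].mean(0)).T)
    (c,rad)=cv2.minEnclosingCircle(q[:,:2].astype(np.float32));print("pad",len(q),q.mean(0).round(1),np.round(c,1),round(rad,1))
m=np.zeros(g.shape,bool);m[90:130,300:350]=1;m&=np.abs(P[...,2]-54)<5;q=P[m];print("eS",np.round(cv2.minEnclosingCircle(q[:,:2].astype(np.float32))[0],1),q[:,2].mean())
m=np.zeros(g.shape,bool);m[280:345,285:360]=1
q=P[m];q=q[np.isfinite(q[:,0])];print("tops",np.percentile(q[:,2],[50,90,99]))
t=np.percentile(q[:,2],99)
q=q[(q[:,2]>t-5)&(np.hypot(q[:,0]-667,q[:,1]-87)<20)];print("held",len(q),cv2.minEnclosingCircle(q[:,:2].astype(np.float32)),q[:,2].mean())
E
```

```text
pad 30 [673.8 163.9  16.3] [671.1 155.2] 24.3
pad 6 [668.4  73.4  16.1] [667.9  76.6] 15.6
eS [671.6 155.7] 52.80088902197465
tops [178.43372691 185.11353914 213.49789747]
held 111 ((667.25537109375, 103.07725524902344), 11.354588508605957) 212.94169943599388
```

```bash
cat > pad.py <<'E'
from h import *
def pad(im,P,u,v,w=40):
    """dark disc near pixel: circle through world points of its outline"""
    g=im.max(-1);s=np.s_[v-w:v+w,u-w:u+w]
    m=((g[s]<110)&(np.abs(P[s][...,2]-16)<6)).astype(np.uint8)
    m=cv2.morphologyEx(m,cv2.MORPH_OPEN,cv2.getStructuringElement(2,(19,19)))
    q=P[s][m>0];return len(q),cv2.minAreaRect(q[:,:2].astype(np.float32))
E
python3 - <<'E'
from pad import *
z=np.load("w2.npz");P=z["P"];im=z["im"];print(im[190,323],im[190,300])
print(pad(im,P,323,190))
m=np.zeros(P.shape[:2],bool);m[280:345,285:360]=1
q=P[m];
q=q[(q[:,2]>181)&(q[:,2]<190)&(np.hypot(q[:,0]-667,q[:,1]-87)<20)];print("held",len(q),cv2.minAreaRect(q[:,:2].astype(np.float32)),q[:,2].mean())
E
```

```text
[82 76 78] [84 78 74]
(1590, ((672.4059448242188, 81.90857696533203), (51.69602966308594, 38.428443908691406), 63.81108856201172))
held 1151 ((666.3079223632812, 86.81657409667969), (24.60756492614746, 29.05642318725586), 86.37690734863281) 183.20502208915178
```

```bash
python3 - <<'E'
from h import *
z=np.load("w2.npz");P=z["P"];im=z["im"]
g=im.max(-1)
for v in(112,190):
    m=np.zeros_like(g);m[v-36:v+36,288:358]=(g[v-36:v+36,288:358]<115)
    m=cv2.morphologyEx(m,cv2.MORPH_OPEN,cv2.getStructuringElement(2,(25,25)))
    c=max(cv2.findContours(m,0,1)[0],key=cv2.contourArea)
    e=cv2.fitEllipse(c);u,w=np.round(e[0]).astype(int);print(e,cv2.boundingRect(c),P[w,u-8].round(1),P[w,u+8].round(1))
E
```

```text
Traceback (most recent call last):
ValueError: max() iterable argument is empty
```

```bash
python3 - <<'E'
from h import *
z=np.load("w2.npz");P=z["P"];im=z["im"]
g=im.max(-1)
v=190
m=np.zeros_like(g);m[v-36:v+36,288:358]=(g[v-36:v+36,288:358]<115)
m=cv2.morphologyEx(m,cv2.MORPH_OPEN,cv2.getStructuringElement(2,(25,25)))
c=max(cv2.findContours(m,0,1)[0],key=cv2.contourArea)
e=cv2.fitEllipse(c);u,w=np.round(e[0]).astype(int);print(e,cv2.boundingRect(c),P[w,u-8].round(1),P[w,u+8].round(1))
E
```

```text
((322.1045837402344, 189.8594970703125), (54.22097396850586, 55.45623779296875), 85.74685668945312) (295, 162, 56, 57) [659.5  85.4  14.8] [674.3  85.   16.6]
```

Emit:
{"name": "move_arm", "arguments": {"motion": [[0, 0, 0, -0.0024, 0.001, 0.06, 0.01], [0, 0, 0, -0.0024, 0.001, 0.12, 0.01], [0, 0, 0, -0.0024, 0.001, 0.164, 0.01], [0, 0, 0, -0.0024, 0.001, 0.19, 0.01], [0, 0, 0, -0.0024, 0.001, 0.201, 0.01], [0, 0, 0, -0.0024, 0.001, 0.2056, 0.01], [0, 0, 0, -0.0024, 0.001, 0.2056, 0.01], [0, 0, 0, -0.0024, 0.001, 0.2056, 0.01]]}}

```text
clock: 5.28
eef_pos: [668.2, 85.3, 39.2]
tcp_rot: [3.141, -0.0, 1.504]
contact_force: [-1.1, -0.1, -2.0]
opening: 0.266
grasp_force: 59.2
```

Scaled: -0.16 m / 0.5 = -0.32, -0.13 m / 0.5 = -0.26.

Emit:
{"name": "move_arm", "arguments": {"motion": [[0, 0, 0, 0, 0, 0, 0.03], [0, 0, 0, 0, 0, 0, 0.04], [0, 0, 0, 0, 0, 0, 0.06], [0, 0, 0, 0, 0, 0, 0.07], [0, 0, 0, 0, 0, -0.06, 0.08], [0, 0, 0, 0, 0, -0.16, 0.085], [0, 0, 0, 0, 0, -0.26, 0.085], [0, 0, 0, 0, 0, -0.32, 0.085]]}}

```text
clock: 6.28
eef_pos: [668.7, 85.4, 201.5]
tcp_rot: [3.139, -0.001, 1.504]
contact_force: [-0.2, -0.2, 0.1]
opening: 0.993
grasp_force: 0.0
```

```bash
cat > chk.py <<'E'
import sys
from m import *
# chk.py name x y ztop : measure a standing socket from top, side, wrist
for n in("top","side","wrist"):
    p=camera_params(n);im,d=grab_frame(n);P=cloud(d,p);tag=sys.argv[1]
    cv2.imwrite(f"pics/{tag}_{n}.png",im[...,::-1]);np.savez(f"{tag}_{n}.npz",im=im,P=P)
    a=np.array(sys.argv[2:],float).reshape(-1,3)
    for x,y,zt in a:
        q=top_pts(P,(x,y),zt-8,zt+6,36)
        if len(q)>5:
            (c,e,_)=cv2.minAreaRect(q[:,:2].astype(np.float32));print(n,(x,y),len(q),np.round(c,1),np.round(e,1),q[:,2].mean().round(1))
s=sensors.sense();print(s["clock"],s["eef_pos"].round(1),s["contact_force"].round(1))
E
python3 chk.py a 667.5 86.2 80 672.5 157.8 54
```

```text
side (np.float64(667.5), np.float64(86.2)) 72 [667.7  85.7] [23.6 22.9] 76.3
side (np.float64(672.5), np.float64(157.8)) 52 [672.9 157.1] [16.7 16.4] 49.8
wrist (np.float64(667.5), np.float64(86.2)) 297 [666.9  83.6] [23.1 23.1] 78.2
wrist (np.float64(672.5), np.float64(157.8)) 130 [671.4 155.9] [16.9 16.7] 52.7
6.425 [668.8  85.4 200.5] [ 0.5  0.3 -0.8]
```

Scaled: -0.2267 m / 0.5 = -0.4534, 0.06 m / 0.5 = 0.12.

Emit:
{"name": "move_arm", "arguments": {"motion": [[0, 0, 0, -0.04, -0.045, 0, 0.085], [0, 0, 0, -0.11, -0.124, 0, 0.085], [0, 0, 0, -0.18, -0.203, 0, 0.085], [0, 0, 0, -0.25, -0.282, 0.03, 0.085], [0, 0, 0, -0.32, -0.361, 0.07, 0.085], [0, 0, 0, -0.374, -0.422, 0.11, 0.085], [0, 0, 0, -0.4024, -0.4534, 0.12, 0.085], [0, 0, 0, -0.4024, -0.4534, 0.12, 0.085]]}}

```text
clock: 7.42
eef_pos: [427.4, -100.7, 138.1]
tcp_rot: [-3.14, -0.0, 1.502]
contact_force: [0.1, 0.1, 0.4]
opening: 0.998
grasp_force: 0.0
```

Emit:
{"name": "move_arm", "arguments": {"motion": [[0, 0, 0, 0, 0, 0, 0.085], [0, 0, 0, 0, 0, 0, 0.085], [0, 0, 0, 0, 0, 0, 0.085]]}}

```text
clock: 7.8
eef_pos: [428.9, -99.9, 138.7]
tcp_rot: [3.141, 0.0, 1.505]
contact_force: [0.6, 0.7, -0.0]
opening: 0.993
grasp_force: 0.0
```

```bash
python3 chk.py b 428.7 -100.2 42 667.5 86.2 80 672.5 157.8 54 647.3 -210.7 68; python3 go.py 428.7 -100.3 8
```

```text
top (np.float64(667.5), np.float64(86.2)) 38 [668.7  85.1] [21.  23.6] 77.7
top (np.float64(672.5), np.float64(157.8)) 23 [672.3 157.5] [16.9 15.2] 51.8
top (np.float64(647.3), np.float64(-210.7)) 139 [ 647.6 -210.7] [49.3 49.4] 66.1
side (np.float64(428.7), np.float64(-100.2)) 89 [ 428.8 -101.5] [28.1 30.2] 38.4
side (np.float64(667.5), np.float64(86.2)) 71 [667.8  85.1] [22.7 22.3] 76.1
side (np.float64(672.5), np.float64(157.8)) 48 [673.  157.8] [15.9 17.8] 50.0
side (np.float64(647.3), np.float64(-210.7)) 135 [ 646.9 -210.7] [50.3 48.3] 64.6
wrist (np.float64(428.7), np.float64(-100.2)) 559 [ 427.2 -103.4] [31.  29.4] 40.3
wrist (np.float64(647.3), np.float64(-210.7)) 1610 [ 645.6 -212.8] [51.3 51.6] 65.6
7.95 [ 428.4 -100.1  138.6] [0.2 0.5 0. ]
t 7.95 p [ 428.4 -100.1  138.6] rpy [3.141 0.    1.504] open mm 85.2 q [-0.23  0.19  2.1   0.    0.85 -0.17]
[0. 0. 0.] [-0.0002  0.0003  0.1306]
```

View pics/b_top.png

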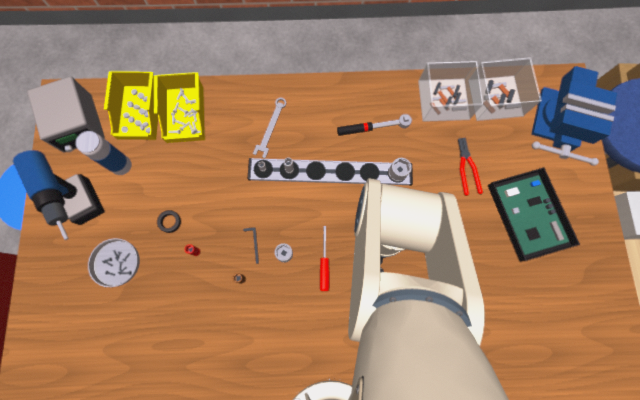

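Socket_17 stands on pad 1 (289,162), about 1 mm off centre. The end sockets have not moved.

Scaled: 0.132 m / 0.5 = 0.264, 0.125 m / 0.5 = 0.25.

Emit:
{"name": "move_arm", "arguments": {"motion": [[0, 0, 0, -0.0018, 0.0006, 0.08, 0.085], [0, 0, 0, -0.0018, 0.0006, 0.16, 0.085], [0, 0, 0, -0.0018, 0.0006, 0.22, 0.085], [0, 0, 0, -0.0018, 0.0006, 0.25, 0.085], [0, 0, 0, -0.0018, 0.0006, 0.264, 0.07], [0, 0, 0, -0.0018, 0.0006, 0.264, 0.05], [0, 0, 0, -0.0018, 0.0006, 0.264, 0.02], [0, 0, 0, -0.0018, 0.0006, 0.264, 0.015]]}}

```text
clock: 8.95
eef_pos: [429.0, -101.4, 7.5]
tcp_rot: [3.14, 0.0, 1.504]
contact_force: [-1.3, -0.9, 6.1]
opening: 0.346
grasp_force: 58.8
```

Emit:
{"name": "move_arm", "arguments": {"motion": [[0, 0, 0, 0, 0, 0, 0.015], [0, 0, 0, 0, 0, 0, 0.015], [0, 0, 0, 0, 0, 0, 0.015]]}}

```text
clock: 9.32
eef_pos: [429.0, -101.4, 7.5]
tcp_rot: [3.14, 0.0, 1.504]
contact_force: [-0.6, 0.2, 4.3]
opening: 0.353
grasp_force: 58.8
```

Scaled: 0.2257 m / 0.5 = 0.4514, 0.21 m / 0.5 = 0.42.

Emit:
{"name": "move_arm", "arguments": {"motion": [[0, 0, 0, 0, 0, -0.1, 0.015], [0, 0, 0, 0, 0, -0.2, 0.015], [0, 0, 0, 0.024, 0.04, -0.24, 0.015], [0, 0, 0, 0.08, 0.14, -0.24, 0.015], [0, 0, 0, 0.14, 0.24, -0.24, 0.015], [0, 0, 0, 0.196, 0.34, -0.24, 0.015], [0, 0, 0, 0.24, 0.42, -0.24, 0.015], [0, 0, 0, 0.259, 0.4514, -0.24, 0.015]]}}

```text
clock: 10.32
eef_pos: [664.5, 14.2, 127.1]
tcp_rot: [3.14, -0.0, 1.505]
contact_force: [-1.5, 0.0, -0.4]
opening: 0.347
grasp_force: 59.7
```

Emit:
{"name": "move_arm", "arguments": {"motion": [[0, 0, 0, 0, 0, 0, 0.015], [0, 0, 0, 0, 0, 0, 0.015], [0, 0, 0, 0, 0, 0, 0.015], [0, 0, 0, 0, 0, 0, 0.015], [0, 0, 0, 0, 0, 0, 0.015]]}}

```text
clock: 10.95
eef_pos: [662.0, 12.6, 126.6]
tcp_rot: [3.142, 0.0, 1.503]
contact_force: [-0.0, -0.8, -1.2]
opening: 0.345
grasp_force: 59.7
```

```bash
python3 chk.py c 662.7 13.2 146 667.5 86.2 80 672.5 157.8 54 647.3 -210.7 68
```

```text
top (np.float64(672.5), np.float64(157.8)) 24 [672.6 158. ] [16.6 15.6] 51.7
top (np.float64(647.3), np.float64(-210.7)) 91 [ 653.  -213.4] [50.8 35.6] 66.4
side (np.float64(662.7), np.float64(13.2)) 159 [662.7  15.6] [26.2 59.9] 145.4
side (np.float64(667.5), np.float64(86.2)) 66 [667.3  85.4] [23.2 22.4] 76.5
side (np.float64(672.5), np.float64(157.8)) 52 [672.8 157.7] [16.  18.5] 49.8
side (np.float64(647.3), np.float64(-210.7)) 138 [ 646.5 -210.2] [50.5 49.3] 64.5
wrist (np.float64(662.7), np.float64(13.2)) 3054 [660.   12.6] [28.6 56.4] 145.2
wrist (np.float64(667.5), np.float64(86.2)) 567 [666.8  83.5] [23.  23.1] 78.8
wrist (np.float64(672.5), np.float64(157.8)) 154 [671.1 148.4] [ 5.1 15.3] 51.7
11.1 [662.1  12.8 126.5] [ 0.8  0.6 -1.8]
```

View pics/c_wrist.png

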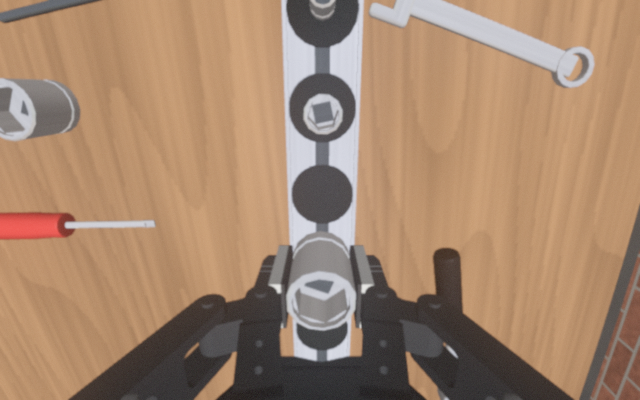

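Socket_22 is held upright (rim at 321,300). Pad 2 is at (323,193), and socket_17 is seated on pad 1.

```bash
cat > wp.py <<'E'
import sys
from h import *
f,u0,v,R=sys.argv[1],*map(int,sys.argv[2:5])
z=np.load(f);P=z["P"];g=z["im"].max(-1)
m=np.zeros_like(g);s=np.s_[v-R:v+R,u0-R:u0+R];m[s]=g[s]<115
m=cv2.morphologyEx(m,cv2.MORPH_OPEN,cv2.getStructuringElement(2,(25,25)))
c=max(cv2.findContours(m,0,1)[0],key=cv2.contourArea)
e=cv2.fitEllipse(c);u,w=np.round(e[0]).astype(int);print(np.round(e[0],1),np.round(e[1],1),np.nanmedian(P[w-3:w+4,u-3:u+4].reshape(-1,3),0).round(1))
E
python3 wp.py c_wrist.npz 323 193 38
python3 - <<'E'
from h import *
P=np.load("c_wrist.npz")["P"];q=P[270:330,285:358].reshape(-1,3)
q=q[(abs(q[:,2]-147)<4)&(np.hypot(q[:,0]-661,q[:,1]-12)<24)];print(len(q),np.percentile(q[:,1],[1,99]).round(1),np.percentile(q[:,0],[1,99]).round(1),q[:,2].mean())
E
```

```text
[321.8 193.6] [57.1 58.4] [662.3  12.   16.4]
737 [-1.9 19.6] [646.3 676.1] 146.44397055870448
```

Emit:
{"name": "move_arm", "arguments": {"motion": [[0, 0, 0, -0.0008, 0.0012, 0.06, 0.015], [0, 0, 0, -0.0008, 0.0012, 0.12, 0.015], [0, 0, 0, -0.0008, 0.0012, 0.164, 0.015], [0, 0, 0, -0.0008, 0.0012, 0.19, 0.015], [0, 0, 0, -0.0008, 0.0012, 0.201, 0.015], [0, 0, 0, -0.0008, 0.0012, 0.2052, 0.015], [0, 0, 0, -0.0008, 0.0012, 0.2052, 0.015], [0, 0, 0, -0.0008, 0.0012, 0.2052, 0.015]]}}

```text
clock: 12.1
eef_pos: [663.2, 12.4, 24.6]
tcp_rot: [3.141, -0.0, 1.504]
contact_force: [1.0, 0.2, -0.5]
opening: 0.347
grasp_force: 59.7
```

Scaled: -0.17 m / 0.5 = -0.34, -0.13 m / 0.5 = -0.26.

Emit:
{"name": "move_arm", "arguments": {"motion": [[0, 0, 0, 0, 0, 0, 0.035], [0, 0, 0, 0, 0, 0, 0.045], [0, 0, 0, 0, 0, 0, 0.06], [0, 0, 0, 0, 0, 0, 0.07], [0, 0, 0, 0, 0, -0.06, 0.08], [0, 0, 0, 0, 0, -0.16, 0.085], [0, 0, 0, 0, 0, -0.26, 0.085], [0, 0, 0, 0, 0, -0.34, 0.085]]}}

```text
clock: 13.1
eef_pos: [663.1, 12.4, 196.2]
tcp_rot: [3.14, -0.0, 1.504]
contact_force: [-0.6, 0.3, 0.1]
opening: 0.997
grasp_force: 0.0
```

```bash
python3 chk.py d 662.7 13.2 58 667.5 86.2 80 672.5 157.8 54 426.4 -289.3 64; python3 go.py 425.5 -290.3 170
```

```text
top (np.float64(672.5), np.float64(157.8)) 25 [672.9 157.6] [16.6 15.3] 51.3
top (np.float64(426.4), np.float64(-289.3)) 47 [ 427.9 -298.1] [36.2 19.8] 62.4
side (np.float64(662.7), np.float64(13.2)) 87 [662.6  13. ] [29.3 31. ] 54.3
side (np.float64(667.5), np.float64(86.2)) 71 [667.9  85.2] [20.8 24.4] 75.9
side (np.float64(672.5), np.float64(157.8)) 51 [673.  156.7] [17.  17.4] 49.7
side (np.float64(426.4), np.float64(-289.3)) 102 [ 424.7 -290.9] [35.9 35.7] 60.5
wrist (np.float64(662.7), np.float64(13.2)) 406 [662.1  10.4] [31.1 29.3] 56.4
wrist (np.float64(667.5), np.float64(86.2)) 294 [666.9  83.5] [22.5 22.6] 79.0
wrist (np.float64(672.5), np.float64(157.8)) 205 [671.5 155.2] [17.5 17.2] 52.1
13.25 [664.3  12.5 196.6] [-1.2  1.  -0.3]
t 13.25 p [664.3  12.5 196.6] rpy [ 3.137 -0.     1.504] open mm 84.9 q [ 0.02  0.44  1.58 -0.    1.12  0.08]
[ 0.005 -0.    -0.   ] [-0.3181 -0.2181  0.0255]
```

Scaled: -0.3 m / 0.5 = -0.6, 0.046 m / 0.5 = 0.092.

Emit:
{"name": "move_arm", "arguments": {"motion": [[0, 0, 0, -0.04, -0.0272, 0, 0.085], [0, 0, 0, -0.11, -0.075, 0, 0.085], [0, 0, 0, -0.2, -0.136, 0, 0.085], [0, 0, 0, -0.29, -0.198, 0.02, 0.085], [0, 0, 0, -0.38, -0.2592, 0.04, 0.085], [0, 0, 0, -0.47, -0.32, 0.06, 0.085], [0, 0, 0, -0.55, -0.3752, 0.08, 0.085], [0, 0, 0, -0.6, -0.4094, 0.092, 0.085]]}}

```text
clock: 14.25
eef_pos: [434.5, -274.2, 146.0]
tcp_rot: [-3.138, -0.001, 1.502]
contact_force: [0.7, -0.0, 0.9]
opening: 0.995
grasp_force: 0.0
```

Scaled: -0.0179 m / 0.5 = -0.0358, -0.0129 m / 0.5 = -0.0258.

Emit:
{"name": "move_arm", "arguments": {"motion": [[0, 0, 0, -0.0258, -0.0176, 0, 0.085], [0, 0, 0, -0.0358, -0.0244, 0, 0.085], [0, 0, 0, -0.0358, -0.0244, 0, 0.085], [0, 0, 0, -0.0358, -0.0244, 0, 0.085], [0, 0, 0, -0.0358, -0.0244, 0, 0.085], [0, 0, 0, -0.0358, -0.0244, 0, 0.085]]}}

```text
clock: 15.0
eef_pos: [425.4, -289.9, 147.9]
tcp_rot: [3.141, 0.0, 1.505]
contact_force: [-0.3, -0.1, -0.5]
opening: 0.993
grasp_force: 0.0
```

```bash
python3 chk.py e 662.7 13.2 58 667.5 86.2 80 425.5 -290.3 64; python3 go.py 425.7 -290.5 18
```

```text
top (np.float64(662.7), np.float64(13.2)) 60 [663.2  12.7] [28.9 29.3] 56.3
top (np.float64(667.5), np.float64(86.2)) 40 [667.4  85.4] [21.9 21.9] 77.9
top (np.float64(425.5), np.float64(-290.3)) 96 [ 426.1 -288.7] [35.6 36.2] 62.2
side (np.float64(662.7), np.float64(13.2)) 88 [662.6  12.5] [30.4 29.9] 54.2
side (np.float64(667.5), np.float64(86.2)) 73 [668.2  84.8] [22.2 24.9] 76.0
side (np.float64(425.5), np.float64(-290.3)) 101 [ 424.2 -290.4] [36.3 34.4] 60.4
wrist (np.float64(425.5), np.float64(-290.3)) 908 [ 424.  -292.9] [37.2 37.6] 62.4
15.15 [ 425.2 -290.1  147.9] [-0.3 -0.9  0.1]
t 15.15 p [ 425.2 -290.1  147.9] rpy [-3.142 -0.     1.504] open mm 85.1 q [-0.6   0.28  1.94  0.    0.91 -0.53]
[-0. -0.  0.] [-0.0004  0.0005  0.1299]
```

Emit:
{"name": "move_arm", "arguments": {"motion": [[0, 0, 0, 0, 0, 0.08, 0.085], [0, 0, 0, 0, 0, 0.16, 0.085], [0, 0, 0, 0, 0, 0.22, 0.085], [0, 0, 0, 0, 0, 0.25, 0.085], [0, 0, 0, 0, 0, 0.26, 0.07], [0, 0, 0, 0, 0, 0.26, 0.05], [0, 0, 0, 0, 0, 0.26, 0.03], [0, 0, 0, 0, 0, 0.26, 0.02]], "grip_force": 70}}

```text
clock: 16.15
eef_pos: [425.7, -290.7, 19.1]
tcp_rot: [3.14, 0.001, 1.504]
contact_force: [-0.2, 0.5, 6.5]
opening: 0.431
grasp_force: 69.8
```

Emit:
{"name": "move_arm", "arguments": {"motion": [[0, 0, 0, 0, 0, 0, 0.02], [0, 0, 0, 0, 0, 0, 0.02], [0, 0, 0, 0, 0, 0, 0.02]]}}

```text
clock: 16.52
eef_pos: [425.7, -290.7, 19.1]
tcp_rot: [3.14, 0.001, 1.504]
contact_force: [-1.2, 0.1, 7.0]
opening: 0.43
grasp_force: 69.8
```

Scaled: 0.215 m / 0.5 = 0.43, -0.12 m / 0.5 = -0.24.

Emit:
{"name": "move_arm", "arguments": {"motion": [[0, 0, 0, 0, 0, -0.1, 0.02], [0, 0, 0, 0, 0, -0.2, 0.02], [0, 0, 0, 0.044, 0.04, -0.24, 0.02], [0, 0, 0, 0.12, 0.1088, -0.24, 0.02], [0, 0, 0, 0.2, 0.1814, -0.24, 0.02], [0, 0, 0, 0.28, 0.254, -0.24, 0.02], [0, 0, 0, 0.36, 0.3266, -0.24, 0.02], [0, 0, 0, 0.43, 0.39, -0.24, 0.02]]}}

```text
clock: 17.52
eef_pos: [635.1, -87.1, 138.2]
tcp_rot: [3.141, 0.0, 1.504]
contact_force: [0.7, -1.1, -2.7]
opening: 0.428
grasp_force: 71.4
```

Scaled: 0.0232 m / 0.5 = 0.0464, 0.0211 m / 0.5 = 0.0422.

Emit:
{"name": "move_arm", "arguments": {"motion": [[0, 0, 0, 0.0364, 0.0332, 0, 0.02], [0, 0, 0, 0.0464, 0.0422, 0, 0.02], [0, 0, 0, 0.0464, 0.0422, 0, 0.02], [0, 0, 0, 0.0464, 0.0422, 0, 0.02], [0, 0, 0, 0.0464, 0.0422, 0, 0.02], [0, 0, 0, 0.0464, 0.0422, 0, 0.02]]}}

```text
clock: 18.27
eef_pos: [656.4, -67.6, 138.0]
tcp_rot: [3.142, 0.0, 1.503]
contact_force: [-0.5, -0.4, -3.1]
opening: 0.424
grasp_force: 71.4
```

```bash
python3 chk.py f 662.7 13.2 58 667.5 86.2 80; python3 - <<'E'
from h import *
im=np.load("f_wrist.npz")["im"];g=im.max(-1)
print("dark rows on col 345:",np.flatnonzero(g[:260,345]<115)); print("dark rows col 300:",np.flatnonzero(g[:260,300]<115))
E
python3 wp.py f_wrist.npz 323 190 38
```

```text
top (np.float64(662.7), np.float64(13.2)) 62 [662.5  13.4] [29.3 29.5] 55.8
top (np.float64(667.5), np.float64(86.2)) 38 [667.7  85.9] [22.5 21.6] 77.5
side (np.float64(662.7), np.float64(13.2)) 83 [662.2  12.4] [29.8 29.6] 54.7
side (np.float64(667.5), np.float64(86.2)) 71 [667.6  84.6] [23.1 23.1] 76.0
wrist (np.float64(662.7), np.float64(13.2)) 693 [662.   10.2] [30.5 29.8] 56.9
18.425 [656.6 -67.3 138. ] [-1.1  0.2 -3.1]
dark rows on col 345: [  0   1   2   3   4   5   6   7   8   9  10  11  12  13  14  15  16  17
  18  19  20  21  22  23  24  25  26  27  28  76  77  78  79  80  81  82
  83  84  85  86  87  88  89  90  91  92  93  94  95  96  97  98 105 106
 107 108 109 110 111 112 113 114 115 116 117 118 119 120 175 176 177 178
 179 180 181 182 183 184 185 186 187 188 189 190 191 192 193 194 195 196
 197 198 199 200 201 202 203 204 205 206]
dark rows col 300: [  0   1   2   3   4   5   6   7   8   9  10  11  12  13  14  15  16  17
  18  19  20  21  22  23  24  25  26  27  28  75  76  77  78  79  80  81
  82  83  84  85  86  87  88  89  90  91  92  93  94  95  96 102 103 104
 105 106 107 108 109 110 111 112 113 114 115 116 117 118 119 120 121 173
 174 175 176 177 178 179 180 181 182 183 184 185 186 187 188 189 190 191
 192 193 194 195 196 197 198 199 200 201 202 203 204 205 206 207 208]
[321.9 190.2] [54.2 56.2] [656.7 -68.   16.2]
```

Scaled: 0.1026 m / 0.5 = 0.2052, 0.1005 m / 0.5 = 0.201.

Emit:
{"name": "move_arm", "arguments": {"motion": [[0, 0, 0, 0, 0.001, 0.06, 0.02], [0, 0, 0, 0, 0.001, 0.12, 0.02], [0, 0, 0, 0, 0.001, 0.164, 0.02], [0, 0, 0, 0, 0.001, 0.19, 0.02], [0, 0, 0, 0, 0.001, 0.201, 0.02], [0, 0, 0, 0, 0.001, 0.2052, 0.02], [0, 0, 0, 0, 0.001, 0.2052, 0.02], [0, 0, 0, 0, 0.001, 0.2052, 0.02]]}}

```text
clock: 19.42
eef_pos: [657.6, -67.1, 36.0]
tcp_rot: [3.14, 0.0, 1.504]
contact_force: [-0.7, -0.4, -2.6]
opening: 0.431
grasp_force: 71.4
```

Scaled: -0.16 m / 0.5 = -0.32, -0.13 m / 0.5 = -0.26.

Emit:
{"name": "move_arm", "arguments": {"motion": [[0, 0, 0, 0, 0, 0, 0.042], [0, 0, 0, 0, 0, 0, 0.05], [0, 0, 0, 0, 0, 0, 0.06], [0, 0, 0, 0, 0, 0, 0.07], [0, 0, 0, 0, 0, -0.06, 0.08], [0, 0, 0, 0, 0, -0.16, 0.085], [0, 0, 0, 0, 0, -0.26, 0.085], [0, 0, 0, 0, 0, -0.32, 0.085]]}}

```text
clock: 20.42
eef_pos: [658.0, -67.2, 198.3]
tcp_rot: [3.139, 0.0, 1.504]
contact_force: [-0.1, -0.2, -0.1]
opening: 0.995
grasp_force: 0.0
```

```bash
python3 chk.py g 657.2 -67 80 662.7 13.2 58 438.5 104.8 48; python3 go.py 438.2 104.8 170
```

```text
top (np.float64(662.7), np.float64(13.2)) 57 [663.1  13.5] [29.2 29.1] 56.6
top (np.float64(438.5), np.float64(104.8)) 111 [438.5 104.8] [40.8 43.4] 47.1
side (np.float64(657.2), np.float64(-67.0)) 104 [656.5 -67.4] [34.8 37.8] 76.7
side (np.float64(662.7), np.float64(13.2)) 87 [663.6  12.5] [29.3 30.5] 54.3
side (np.float64(438.5), np.float64(104.8)) 223 [437.2 104.8] [42.4 43.8] 44.8
wrist (np.float64(657.2), np.float64(-67.0)) 691 [656.2 -69.6] [37.1 37.6] 78.5
wrist (np.float64(662.7), np.float64(13.2)) 418 [661.7  10.2] [29.2 29.6] 56.9
wrist (np.float64(438.5), np.float64(104.8)) 971 [436.7  96.1] [32.1 45.4] 45.8
20.575 [658.2 -67.2 197.3] [ 0.1  0.4 -0.7]
t 20.575 p [658.2 -67.2 197.3] rpy [3.138 0.    1.504] open mm 85.1 q [-0.1   0.44  1.58 -0.    1.12 -0.04]
[ 0.004  0.    -0.   ] [ 0.1569 -0.2311  0.0264]
```

Scaled: -0.2305 m / 0.5 = -0.461, 0.1569 m / 0.5 = 0.3138.

Emit:
{"name": "move_arm", "arguments": {"motion": [[0, 0, 0, 0.0272, -0.04, 0, 0.085], [0, 0, 0, 0.0816, -0.12, 0, 0.085], [0, 0, 0, 0.136, -0.2, 0, 0.085], [0, 0, 0, 0.1906, -0.28, 0.03, 0.085], [0, 0, 0, 0.245, -0.36, 0.07, 0.085], [0, 0, 0, 0.2928, -0.43, 0.094, 0.085], [0, 0, 0, 0.3138, -0.461, 0.094, 0.085], [0, 0, 0, 0.3138, -0.461, 0.094, 0.085]]}}

```text
clock: 21.58
eef_pos: [437.2, 105.3, 148.1]
tcp_rot: [-3.141, 0.0, 1.505]
contact_force: [1.0, 0.6, 0.3]
opening: 0.997
grasp_force: 0.0
```

Emit:
{"name": "move_arm", "arguments": {"motion": [[0, 0, 0, 0, 0, 0, 0.085], [0, 0, 0, 0, 0, 0, 0.085], [0, 0, 0, 0, 0, 0, 0.085], [0, 0, 0, 0, 0, 0, 0.085]]}}

```text
clock: 22.08
eef_pos: [438.0, 104.7, 148.3]
tcp_rot: [3.141, 0.0, 1.503]
contact_force: [0.4, -0.2, -0.4]
opening: 0.995
grasp_force: 0.0
```

```bash
python3 chk.py i 657.2 -67 80 438.2 104.8 48; python3 go.py 438.2 104.8 8
```

```text
top (np.float64(657.2), np.float64(-67.0)) 86 [657.2 -67.8] [36.7 35.9] 78.1
top (np.float64(438.2), np.float64(104.8)) 35 [429.9  90.2] [ 9.8 35.3] 46.5
side (np.float64(657.2), np.float64(-67.0)) 79 [661.  -64.7] [24.8 37.1] 76.5
side (np.float64(438.2), np.float64(104.8)) 222 [437.4 104.3] [42.5 44. ] 44.8
wrist (np.float64(657.2), np.float64(-67.0)) 233 [666.6 -60.1] [10.2 32.1] 77.6
wrist (np.float64(438.2), np.float64(104.8)) 1083 [436.1 102.6] [44.5 44.2] 46.6
22.225 [437.7 104.8 148.3] [0.1 0.  0.7]
t 22.225 p [437.7 104.8 148.3] rpy [-3.142  0.     1.504] open mm 85.2 q [ 0.23  0.19  2.07 -0.    0.88  0.3 ]
[-0.  0. -0.] [-0.      0.0005  0.1403]
```

Scaled: 0.141 m / 0.5 = 0.282, 0.136 m / 0.5 = 0.272.

Emit:
{"name": "move_arm", "arguments": {"motion": [[0, 0, 0, 0, 0.0004, 0.08, 0.085], [0, 0, 0, 0, 0.0004, 0.17, 0.085], [0, 0, 0, 0, 0.0004, 0.24, 0.085], [0, 0, 0, 0, 0.0004, 0.272, 0.085], [0, 0, 0, 0, 0.0004, 0.282, 0.07], [0, 0, 0, 0, 0.0004, 0.282, 0.05], [0, 0, 0, 0, 0.0004, 0.282, 0.035], [0, 0, 0, 0, 0.0004, 0.282, 0.025]]}}

```text
clock: 23.22
eef_pos: [438.5, 105.0, 8.1]
tcp_rot: [3.14, -0.0, 1.504]
contact_force: [-0.6, -0.6, 4.9]
opening: 0.509
grasp_force: 71.2
```

Emit:
{"name": "move_arm", "arguments": {"motion": [[0, 0, 0, 0, 0, 0, 0.025], [0, 0, 0, 0, 0, 0, 0.025], [0, 0, 0, 0, 0, 0, 0.025]]}}

```text
clock: 23.6
eef_pos: [438.5, 105.1, 8.1]
tcp_rot: [3.14, -0.0, 1.504]
contact_force: [-0.6, 0.0, 8.2]
opening: 0.512
grasp_force: 71.3
```

Scaled: 0.215 m / 0.5 = 0.43, -0.13 m / 0.5 = -0.26.

Emit:
{"name": "move_arm", "arguments": {"motion": [[0, 0, 0, 0, 0, -0.1, 0.025], [0, 0, 0, 0, 0, -0.2, 0.025], [0, 0, 0, -0.039, 0.04, -0.26, 0.025], [0, 0, 0, -0.117, 0.12, -0.26, 0.025], [0, 0, 0, -0.1952, 0.2, -0.26, 0.025], [0, 0, 0, -0.2732, 0.28, -0.26, 0.025], [0, 0, 0, -0.3512, 0.36, -0.26, 0.025], [0, 0, 0, -0.4196, 0.43, -0.26, 0.025]]}}

```text
clock: 24.6
eef_pos: [639.3, -120.5, 137.3]
tcp_rot: [3.141, 0.0, 1.503]
contact_force: [0.6, 0.2, -2.1]
opening: 0.514
grasp_force: 72.3
```

Scaled: 0.0151 m / 0.5 = 0.0302, -0.0147 m / 0.5 = -0.0294.

Emit:
{"name": "move_arm", "arguments": {"motion": [[0, 0, 0, -0.0234, 0.0242, 0, 0.025], [0, 0, 0, -0.0294, 0.0302, 0, 0.025], [0, 0, 0, -0.0294, 0.0302, 0, 0.025], [0, 0, 0, -0.0294, 0.0302, 0, 0.025], [0, 0, 0, -0.0294, 0.0302, 0, 0.025], [0, 0, 0, -0.0294, 0.0302, 0, 0.025]]}}

```text
clock: 25.35
eef_pos: [652.2, -134.0, 137.4]
tcp_rot: [3.142, -0.0, 1.504]
contact_force: [-0.8, 0.6, -2.7]
opening: 0.509
grasp_force: 72.4
```

```bash
python3 chk.py k 657.2 -67 80 ; python3 wp.py k_wrist.npz 323 190 38
```

```text
top (np.float64(657.2), np.float64(-67.0)) 88 [657.  -66.9] [36.9 35.9] 78.6
side (np.float64(657.2), np.float64(-67.0)) 109 [657.7 -67.8] [35.2 37.7] 76.3
wrist (np.float64(657.2), np.float64(-67.0)) 1273 [656.3 -69.4] [37.2 37. ] 78.9
25.5 [ 652.4 -134.4  137.3] [ 0.3 -0.5 -3.2]
[321.5 190.9] [54.7 56.1] [ 651.6 -135.7   16.3]
```

View pics/k_wrist.png

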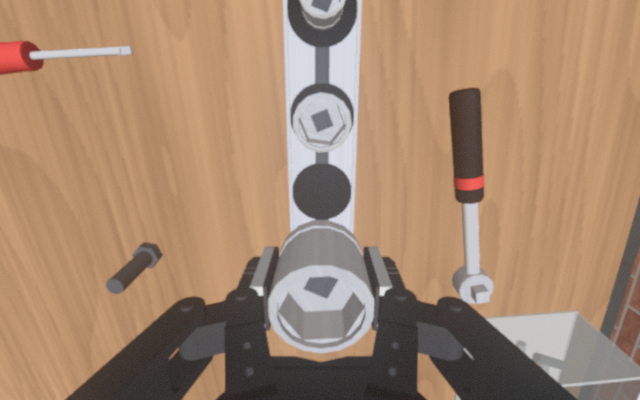

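Socket_32 is held upright (321,305) and in line with pad 4 (322,191). Socket_27 is seated on pad 3 (321,117).

Scaled: 0.1128 m / 0.5 = 0.2256, 0.1105 m / 0.5 = 0.221.

Emit:
{"name": "move_arm", "arguments": {"motion": [[0, 0, 0, 0.0004, 0.0006, 0.07, 0.025], [0, 0, 0, 0.0004, 0.0006, 0.136, 0.025], [0, 0, 0, 0.0004, 0.0006, 0.184, 0.025], [0, 0, 0, 0.0004, 0.0006, 0.21, 0.025], [0, 0, 0, 0.0004, 0.0006, 0.221, 0.025], [0, 0, 0, 0.0004, 0.0006, 0.2256, 0.025], [0, 0, 0, 0.0004, 0.0006, 0.2256, 0.025], [0, 0, 0, 0.0004, 0.0006, 0.2256, 0.025]]}}

```text
clock: 26.5
eef_pos: [653.2, -134.4, 25.3]
tcp_rot: [3.14, 0.0, 1.504]
contact_force: [-0.1, 0.3, -1.6]
opening: 0.513
grasp_force: 72.4
```

Scaled: -0.16 m / 0.5 = -0.32, -0.13 m / 0.5 = -0.26.

Emit:
{"name": "move_arm", "arguments": {"motion": [[0, 0, 0, 0, 0, 0, 0.05], [0, 0, 0, 0, 0, 0, 0.058], [0, 0, 0, 0, 0, 0, 0.068], [0, 0, 0, 0, 0, 0, 0.078], [0, 0, 0, 0, 0, -0.06, 0.085], [0, 0, 0, 0, 0, -0.16, 0.085], [0, 0, 0, 0, 0, -0.26, 0.085], [0, 0, 0, 0, 0, -0.32, 0.085]]}}

```text
clock: 27.5
eef_pos: [653.6, -134.5, 187.4]
tcp_rot: [3.139, 0.0, 1.504]
contact_force: [0.8, -0.5, 0.5]
opening: 0.998
grasp_force: 0.0
```

Scaled: -0.23 m / 0.5 = -0.46, -0.21 m / 0.5 = -0.42.

Emit:
{"name": "move_arm", "arguments": {"motion": [[0, 0, 0, 0, -0.06, 0, 0.085], [0, 0, 0, 0, -0.16, 0, 0.085], [0, 0, 0, 0, -0.26, 0, 0.085], [0, 0, 0, 0, -0.36, 0, 0.085], [0, 0, 0, 0, -0.42, 0, 0.085], [0, 0, 0, 0, -0.46, 0, 0.085], [0, 0, 0, 0, -0.46, 0, 0.085], [0, 0, 0, 0, -0.46, 0, 0.085]]}}

```text
clock: 28.5
eef_pos: [424.7, -119.2, 184.8]
tcp_rot: [3.14, 0.0, 1.504]
contact_force: [0.1, -0.2, 0.3]
opening: 0.995
grasp_force: 0.0
```

```bash
python3 chk.py z 672.5 157.8 54 667.5 86.2 80 662.7 13.2 58 657.2 -67 80 652.7 -134.6 64 647.3 -210.7 68
python3 -c "
import cv2
a=cv2.imread('pics/z_top.png')[130:210,230:430];b=cv2.imread('pics/z_side.png')[90:260,170:380]
import numpy as np
a=cv2.resize(a,(800,320));b=cv2.resize(b[:, :],(346,280));c=np.zeros((600,800,3),'u1');c[:320]=a;c[320:,:346]=b;cv2.imwrite('pics/fin.png',c)"
```

```text
top (np.float64(672.5), np.float64(157.8)) 23 [672.1 157.3] [16.  15.4] 52.5
top (np.float64(667.5), np.float64(86.2)) 41 [668.5  86.3] [24.5 21. ] 77.4
top (np.float64(662.7), np.float64(13.2)) 61 [662.9  13.1] [30.2 29.4] 56.3
top (np.float64(657.2), np.float64(-67.0)) 87 [656.7 -67.9] [36.8 35.9] 78.0
top (np.float64(652.7), np.float64(-134.6)) 108 [ 653.2 -134.7] [41.8 44.5] 62.3
top (np.float64(647.3), np.float64(-210.7)) 106 [ 652.3 -213. ] [50.5 41.6] 66.1
side (np.float64(672.5), np.float64(157.8)) 50 [672.  157.8] [16.1 18.5] 50.1
side (np.float64(667.5), np.float64(86.2)) 69 [667.1  85.1] [22.5 23.1] 76.2
side (np.float64(662.7), np.float64(13.2)) 89 [662.4  12.7] [29.3 29.8] 54.3
side (np.float64(657.2), np.float64(-67.0)) 108 [656.9 -67.6] [35.8 37.4] 76.5
side (np.float64(652.7), np.float64(-134.6)) 127 [ 652.7 -135.3] [43.6 44.3] 60.5
side (np.float64(647.3), np.float64(-210.7)) 133 [ 647.5 -210.6] [51.6 48.6] 64.7
wrist (np.float64(662.7), np.float64(13.2)) 920 [660.9   8.7] [28.3 31. ] 55.5
wrist (np.float64(657.2), np.float64(-67.0)) 1232 [655.2 -69.7] [37.6 37.4] 77.9
wrist (np.float64(652.7), np.float64(-134.6)) 1146 [ 651.  -136.8] [44.1 44.2] 61.9
wrist (np.float64(647.3), np.float64(-210.7)) 1211 [ 646.  -212.6] [51.4 51.3] 65.8
28.65 [ 424.3 -119.1  184.5] [-0.3  0.4 -0.4]
```

View pics/fin.png

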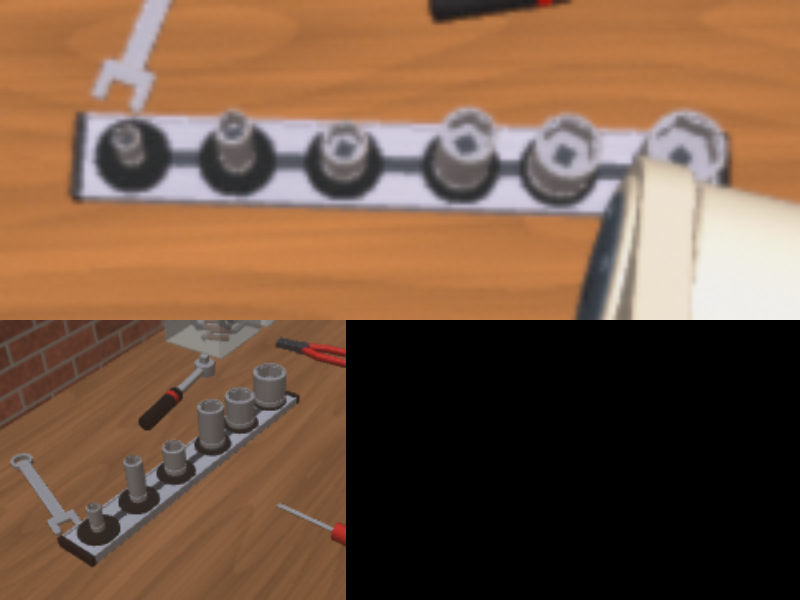

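All six sockets stand upright, in order of diameter from narrowest (125,140) to widest (685,150). Each is within about 1 mm of its pad centre, and the arm is clear.

```bash
python3 -c "
from rig import order
print(order.sign_off())"
```

```text
the job is handed in; nothing more can be done
None
```

The four loose sockets (17, 22, 27, 32) now stand upright on their pads in order of diameter, each measured within about 1 mm of its pad centre; the end sockets were left where they stood, and the job was handed in at about 29 s.

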